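# Find the socket that fits the die holder's nut

## Task

Find which of the three sockets on the wooden tray fits the hex nut of the die holder lying on the grey mat (the smallest one that goes over it), and push it straight down over the nut until its mouth is all the way down on the copper disc. Finish while still gripping that socket, upright and fully seated on the nut: do not let go. The other two sockets must be standing upright on the tray at the end, and everything else on the bench stays where it is.

Things in the scene. Friction and masses are not known exactly. Their poses are not given: they have to be found in the camera images.
- mat: Flat grey work mat, 200 mm (x) x 340 mm (y), 4 mm thick, fixed. Origin: centre of its underside, z up. One die holder stands on it, within 35 mm of its centre; mat and tray may each be on the left or the right of the bench.
- tray: Dark wooden tray, 130 mm (x) x 350 mm (y), fixed, top 6 mm above the bench with low lips to 10 mm along the two long edges. Origin: centre of its underside, z up, y along the row of sockets. The sockets stand about 110 mm apart, in any order.
- holder_a: Die holder: black steel base 84 x 84 x 32 mm, brass ring, copper disc (diameter 62, top 42 mm above the underside), on its centre a fixed bright hex nut, top at 58 mm (top 3.5 mm conical, 2.5 mm narrower in radius), 10 mm stud end to 61 mm. Does not move. Origin: centre of underside, on the nut's axis; z up; x normal to a flat of the nut (so every 60 deg).
- holder_b: Same as holder_a in all but nut size. The three nuts are 19, 24 and 30 mm across flats, all equally high; which holder has which is not told or marked: find out by trying. Any one of the three may be the one on the mat. Origin and axes as holder_a.
- holder_c: Same as holder_a in all but nut size; origin and axes as holder_a. The two holders that are not on the mat stand on a cork pad farther from the robot; leave them alone.
- socket_small: Loose steel socket, mouth down on the tray, 84 mm high, about 160 g. Skirt to 22 mm: hexagonal, 28.0 mm across flats outside, 21.6 inside, hollow 22 mm deep. Round body 32 mm diameter to 38 mm, then dark hex grip 24 mm across flats to 84 mm. Origin: centre of mouth; z up; x normal to a flat of hollow and grip (so every 60 deg). Hold it by the grip.
- socket_medium: Loose steel socket, mouth down on the tray, 84 mm high, about 200 g. Skirt to 22 mm: hexagonal, 33.0 mm across flats outside, 26.6 inside, hollow 22 mm deep. Round body 38 mm diameter to 38 mm, then dark hex grip 24 mm across flats to 84 mm. Origin: centre of mouth; z up; x normal to a flat of hollow and grip (so every 60 deg). Too small a socket stops on top of the nut, 12 mm or more too high.
- socket_large: Loose steel socket, mouth down on the tray, 84 mm high, about 250 g. Skirt to 22 mm: hexagonal, 39.0 mm across flats outside, 32.6 inside, hollow 22 mm deep. Round body 45 mm diameter to 38 mm, then dark hex grip 24 mm across flats to 84 mm. Origin: centre of mouth; z up; x normal to a flat of hollow and grip (so every 60 deg). Too large a socket drops on loosely: not a fit.
- hammer: Bystander: hammer 250 mm long lying along x at the right-hand (-y) side. Leave alone. Origin: centre of its underside.
- strip: Bystander: copper strip 100 x 30 x 5 mm lying on the mat near its right-hand (-y) end. Leave alone. Origin: centre of its underside.
- jar: Bystander: amber glass jar with a black cap, diameter 60 mm, 85 mm high. Leave alone. Origin: centre of its underside.
- bench_block: Bystander: bright steel bench block 100 x 100 x 22 mm. Leave alone. Origin: centre of its underside.
- mandrel: Bystander: tapered steel ring mandrel on a round foot, diameter 64 mm, 110 mm high. Leave alone. Origin: centre of its underside.
- cup: Bystander: blue cup, diameter 64 mm, 75 mm high. Leave alone. Origin: centre of its underside.
- brass_ring: Bystander: brass ring, diameter 68 mm, 18 mm high, lying flat on the mat near its left-hand (+y) end. Leave alone. Origin: centre of its underside.
Things that resemble listed ones, but are neither listed nor needed, are in the scene too. What is shaped like the socket_medium but blue or yellow is not meant.

How it is judged:
At the end, for the whole second after the job is handed in: The socket that fits the mat holder's nut is on it, upright (5 deg), centred (4 mm), mouth within 3 mm of the copper disc, at rest and gripped (over 1 N); the other two stand upright (7 deg), at rest on the tray, not touched by the fingers; no bystander moved over 25 mm (((horizontal distance between holder_a and mat below 0.12 m and horizontal distance between socket_medium and holder_a below 0.004 m and z of socket_medium in the frame of holder_a between 0.038 and 0.045 m and angle between socket_medium's own z axis and vertical below 0.09 rad and contact force between the fingers and socket_medium above 1 N and linear speed of each of socket_medium, socket_large, socket_small below 0.02 m/s and x of socket_large in the frame of tray between -0.065 and 0.065 m and y of socket_large in the frame of tray between -0.175 and 0.175 m and z of each of socket_large, socket_small in the frame of tray below 0.016 m and angle between each of socket_large, socket_small's own z axis and vertical below 0.12 rad and contact force between the fingers and socket_large below 0.1 N and x of socket_small in the frame of tray between -0.065 and 0.065 m and y of socket_small in the frame of tray between -0.175 and 0.175 m and contact force between the fingers and socket_small below 0.1 N) or (horizontal distance between holder_b and mat below 0.12 m and horizontal distance between socket_large and holder_b below 0.004 m and z of socket_large in the frame of holder_b between 0.038 and 0.045 m and angle between socket_large's own z axis and vertical below 0.09 rad and contact force between the fingers and socket_large above 1 N and linear speed of each of socket_large, socket_medium, socket_small below 0.02 m/s and x of socket_medium in the frame of tray between -0.065 and 0.065 m and y of socket_medium in the frame of tray between -0.175 and 0.175 m and z of each of socket_medium, socket_small in the frame of tray below 0.016 m and angle between each of socket_medium, socket_small's own z axis and vertical below 0.12 rad and contact force between the fingers and socket_medium below 0.1 N and x of socket_small in the frame of tray between -0.065 and 0.065 m and y of socket_small in the frame of tray between -0.175 and 0.175 m and contact force between the fingers and socket_small below 0.1 N) or (horizontal distance between holder_c and mat below 0.12 m and horizontal distance between socket_small and holder_c below 0.004 m and z of socket_small in the frame of holder_c between 0.038 and 0.045 m and angle between socket_small's own z axis and vertical below 0.09 rad and contact force between the fingers and socket_small above 1 N and linear speed of each of socket_small, socket_medium, socket_large below 0.02 m/s and x of socket_medium in the frame of tray between -0.065 and 0.065 m and y of socket_medium in the frame of tray between -0.175 and 0.175 m and z of each of socket_medium, socket_large in the frame of tray below 0.016 m and angle between each of socket_medium, socket_large's own z axis and vertical below 0.12 rad and contact force between the fingers and socket_medium below 0.1 N and x of socket_large in the frame of tray between -0.065 and 0.065 m and y of socket_large in the frame of tray between -0.175 and 0.175 m and contact force between the fingers and socket_large below 0.1 N))); the arm keeps its last pose, push and grip.
It fails at once if a bystander was shifted by more than 25 mm (distance of any of hammer, strip, jar, bench_block, mandrel, cup, brass_ring from where it was at the start of the episode above 0.025 m).
It also fails if it takes over 72 s, if anything falls off the work surface, if the arm or the gripper's body presses on something with over 40 N, if the wrist force passes 120 N, or if a joint passes its speed limit or range.

## Robot

A 6-joint arm with a two-finger parallel gripper is mounted at the origin on the work surface. World frame = base frame: x ahead of the robot, y to its left, z up, the work surface at z = 0. Lengths are in m, angles in rad, forces in N, time in s.
With the tool pointing down it reaches from about 0.2 to 0.875 m from the base axis. Payload 3.4 kg.
Tool frame: the origin (TCP) lies midway between the tips of the shut fingers; the grasp point (between the pads) lies 19 mm behind it (pinch_z is the distance from the TCP to the grasp point, in m); z points along the fingers, y is the line along which they close (so a half turn about z gives the same grasp; the last joint's range is limited). The gripper opens to 94 mm and grips with 3 to 60 N. Pads are 16 mm wide; open, the fingers measure 119 mm over their backs; the gripper's body (75 mm by 177 mm) begins 78 mm behind the grasp point.
Start: joints at [1.222, 0.276, 1.505, -0, 1.361, -0.121], TCP at [0.13, 0.56, 0.205] pointing down, gripper open.
Joint ranges: [-2.89, 2.89], [-0.75, 2.08], [0.22, 2.7], [-1.18, 4.32], [0.11, 2.71], [-2.7, 2.7]. Speed limits (rad/s): [2.57, 2.57, 3.14, 3.14, 3.14, 3.14].

## Interface

Orientations are given as a rotation vector (axis times angle).
In Python, from station import * gives the robot as it stands.
- The arm moves only by the shell command python3 -m creep 'ROWS' [FORCE]. ROWS is JSON, a list of rows, each an object of numbers: "dx", "dy", "dz": the shift along the tool's x, y, z in cm; "rx", "ry", "rz": the turn, a rotation vector about the tool's x, y, z in degrees; "claw": the opening, from 0 (shut) to 1 (fully open). In form: [{"dx": .., "dy": .., "dz": .., "rx": .., "ry": .., "rz": .., "claw": ..}, ...]. A call has 1 to 10 rows; each row is the pose to reach, as a shift and turn from the pose commanded when the call began, along the tool's axes at that moment; what a row does not reach only later rows make up. A row lasts 1/10 s, in which the tool goes at most 50 mm and 8.59 degrees, less where a joint would pass 70% of its speed; a pose out of reach is approached as far as the arm can. A call with a gripper value outside its range is refused whole. The fingers move at their own pace and stop on an object; FORCE is the grip in N (left out, the last holds). Time passes only in rows, so rows that repeat a pose let the fingers close. It gives the time, the measured TCP pose, the force, the opening and the grip force at its end, in the units of the state.
- sense(): the state, without advancing time (a new reading comes with each control period).
- grab_frame(name): name is "side" or "top" or "wrist"; returns (picture, depth): 400x640x3 uint8, red, green, blue; 400x640 float32, m along the optical axis (not along the pixel's ray), 0 where there is no reading.
- camera_model(name): a dict with "fx", "fy", "cx", "cy" (pixels), "rvec" (rotation vector, rad) and "tvec" (3), from world to camera coordinates, as OpenCV has them; the wrist camera has in their place "T_tool_cam" (4x4, takes a point from camera to tool coordinates, whose origin is the TCP and whose axes are the flange's). Camera axes: x right, y down, z forward; pixel columns grow to the right and rows downward; lengths in m; the calibration is good to about 2 mm. A picture is of the moment at which its call begins: read the wrist's pose just before it. camera_model takes no time and is no camera call.
- sign_off(): hands the job in; it is judged then, once.
The state is a dict: "t": time; "joint_positions": joint angles; "qvel": joint speeds; "joint_efforts": joint torques, N m; "eef_pos": TCP position; "ee_rot": TCP orientation; "ft_force": force on the tool from outside, world axes, zero at the start; "wrist_torque": the same for the moment, N m; "opening": finger opening in m; "grasp_force": force on a finger pad.
Only numpy, scipy, OpenCV 4.12 (cv2) and the standard library are available. Lean on these libraries where they do the work, as an engineer would, in place of code of your own. Each camera call takes 0.05 s, during which the arm holds its last target. There are 200 camera calls.

## Working session

There is one attempt and no reset: what is moved stays moved. The work goes in short steps, Python scripts to look and compute and a shell command to move; the robot and the scene stay as the last step left them, time stands still between calls to the robot, and variables do not carry over. Pictures are saved under pics/ and viewed, at most 10 in all, crops included, and the job is handed in when it is done.

```bash
mkdir -p pics; cat > h.py <<'E'
from station import *
import numpy as np, cv2
from scipy.spatial.transform import Rotation as R
def cam(name,s=None):
    m=camera_model(name)
    if name=="wrist":
        s=s or sense(); T=np.eye(4);T[:3,:3]=R.from_rotvec(s["ee_rot"]).as_matrix();T[:3,3]=s["eef_pos"]
        W=T@np.array(m["T_tool_cam"]); Rw=W[:3,:3];c=W[:3,3]
    else:
        Rc=R.from_rotvec(np.ravel(m["rvec"])).as_matrix();Rw=Rc.T;c=-Rc.T@np.ravel(m["tvec"])
    return m,Rw,c
def points(name,d,s=None):
    m,Rw,c=cam(name,s);v,u=np.mgrid[:400,:640]
    p=np.stack([(u-m["cx"])/m["fx"]*d,(v-m["cy"])/m["fy"]*d,d],-1)
    return p@Rw.T+c
def ray(name,u,v,z,s=None):
    m,Rw,c=cam(name,s);r=Rw@np.array([(u-m["cx"])/m["fx"],(v-m["cy"])/m["fy"],1]);return c+r*(z-c[2])/r[2]
E
python3 - <<'E'
from h import *
s=sense();print({k:np.round(v,3) for k,v in s.items()})
for n in("top","side","wrist"):
    p,d=grab_frame(n);np.savez(f"{n}0.npz",p=p,d=d)
    cv2.imwrite(f"pics/{n}0.png",p[:,:,::-1]);print(n,cam(n)[2].round(3),cam(n)[1].round(2).tolist(),cam(n)[0]["fx"])
E
```

```text
{'t': np.float64(0.0), 'joint_positions': array([ 1.222,  0.277,  1.506, -0.   ,  1.361, -0.121]), 'qvel': array([ 0.002, -0.002,  0.   , -0.   , -0.001,  0.   ]), 'joint_efforts': array([-1.0000e-03, -4.0459e+01, -2.3723e+01,  7.0000e-02,  3.5000e-02,
       -0.0000e+00]), 'eef_pos': array([0.13 , 0.56 , 0.205]), 'ee_rot': array([-3.570e-01, -3.121e+00,  3.000e-03]), 'ft_force': array([-0.697,  0.337, -0.247]), 'wrist_torque': array([0.023, 0.034, 0.03 ]), 'grasp_force': np.float64(0.0), 'opening': np.float64(0.094)}
top [ 0.321 -0.052  1.207] [[0.0, -0.99, 0.14], [-1.0, 0.0, 0.01], [-0.01, -0.14, -0.99]] 422.9044960702748
side [ 0.201 -0.858  1.07 ] [[0.95, -0.24, 0.22], [-0.32, -0.73, 0.6], [0.02, -0.64, -0.77]] 474.5709533880527
wrist [0.061 0.576 0.385] [[0.23, 0.94, 0.24], [0.97, -0.22, -0.06], [-0.0, 0.24, -0.97]] 333.5108420379277
```

View pics/top0.png

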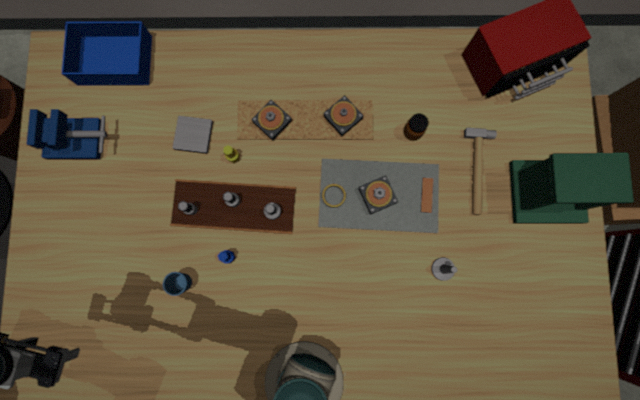

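View pics/side0.png

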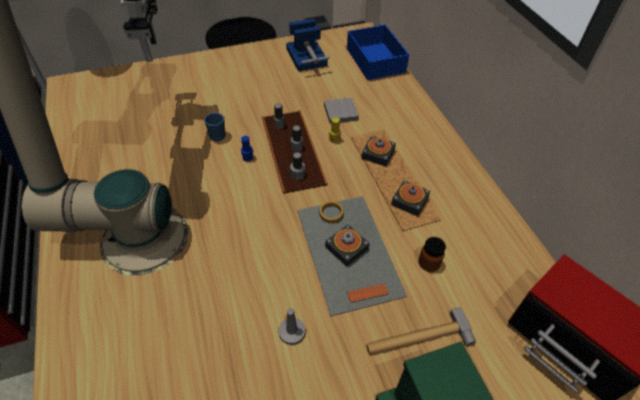

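The top view shows the sockets on the tray at about (186,208), (231,199) and (272,211). The mat holder is at (378,195), and its nut looks small at this scale. Next I'll measure from depth.

```bash
python3 - <<'E'
from h import *
z=np.load("top0.npz");p,d=z["p"],z["d"];P=points("top",d);print("dtypes",d.min(),d.max())
for n,(u,v) in dict(s1=(186,208),s2=(231,199),s3=(272,211)).items():
    w=P[v-16:v+17,u-18:u+19].reshape(-1,3)
    for lo,hi in((.014,.034),(.045,.075),(.076,.1)):
        q=w[(w[:,2]>lo)&(w[:,2]<hi)];
        if len(q):print(n,lo,len(q),q.mean(0).round(4),(q.max(0)-q.min(0)).round(3))
u,v=378,195
w=P[v-25:v+25,u-25:u+26].reshape(-1,3);c=p[v-25:v+25,u-25:u+26].reshape(-1,3).astype(int)
q=w[(c[:,0]>c[:,2]+50)&(w[:,2]>.035)];(x,y),r=cv2.minEnclosingCircle(q[:,:2].astype(np.float32));print("disc",x,y,r,q.mean(0))
q=w[(w[:,2]>.028)&(w[:,2]<.07)];print(cv2.minAreaRect(q[:,:2].astype(np.float32)))
q=w[w[:,2]>.053];print("nut",len(q),q.mean(0),np.ptp(q,0))
E
```

```text
dtypes 0.0 2.13368
s1 0.014 20 [0.4665 0.3086 0.0229] [0.024 0.027 0.018]
s1 0.045 42 [0.4687 0.3109 0.0579] [0.028 0.016 0.029]
s1 0.076 83 [0.4711 0.3179 0.0897] [0.026 0.025 0.019]
s2 0.014 22 [0.506  0.1945 0.0218] [0.07  0.081 0.019]
s2 0.045 49 [0.4931 0.1935 0.0532] [0.034 0.037 0.029]
s2 0.076 81 [0.4964 0.1984 0.0901] [0.024 0.023 0.019]
s3 0.014 8 [0.4509 0.0778 0.0257] [0.03  0.03  0.019]
s3 0.045 60 [0.4608 0.0808 0.0505] [0.042 0.042 0.028]
s3 0.076 77 [0.4641 0.086  0.0906] [0.025 0.023 0.02 ]
disc 0.4307275414466858 -0.13942883908748627 0.14090855419635773 [ 0.51001633 -0.20708074  0.05236454]
((0.5116177797317505, -0.20998406410217285), (0.08391622453927994, 0.08440506458282471), 23.633127212524414)
nut 119 [ 0.49503972 -0.19630366  0.15805039] [0.20749149 0.17395329 1.15355189]
```

```bash
python3 -m creep '[{"dx":-34.4,"dy":-29,"dz":-5,"claw":1},{"dx":-34.4,"dy":-29,"dz":-5,"claw":1},{"dx":-34.4,"dy":-29,"dz":-5,"claw":1},{"dx":-34.4,"dy":-29,"dz":-5,"claw":1},{"dx":-34.4,"dy":-29,"dz":-5,"claw":1},{"dx":-34.4,"dy":-29,"dz":-5,"claw":1},{"dx":-34.4,"dy":-29,"dz":-5,"claw":1},{"dx":-34.4,"dy":-29,"dz":-5,"claw":1},{"dx":-34.4,"dy":-29,"dz":-5,"claw":1},{"dx":-34.4,"dy":-29,"dz":-5,"claw":1}]' 20
python3 -m creep '[{"dx":0},{"dx":0}]'
python3 - <<'E'
from h import *
s=sense();p,d=grab_frame("wrist");np.savez("w1.npz",p=p,d=d,pos=s["eef_pos"],rot=s["ee_rot"]);cv2.imwrite("pics/w1.png",p[:,:,::-1])
P=points("wrist",d,s)
for n,(x,y) in dict(s1=(.47,.317),s2=(.496,.198),s3=(.464,.086)).items():
    w=P[(np.hypot(P[:,:,0]-x,P[:,:,1]-y)<.035)&(d>0)]
    for lo,hi in((.030,.041),(.08,.09)):
        q=w[(w[:,2]>lo)&(w[:,2]<hi)]
        if len(q)>5:
            print(n,lo,len(q),q.mean(0).round(4),np.ptp(q,0).round(4),cv2.minEnclosingCircle(q[:,:2].astype(np.float32)),cv2.minAreaRect(q[:,:2].astype(np.float32)))
E
```

```text
invalid input at $[0]: expected keys dx, dy, dz, rx, ry, rz, claw
invalid input at $[0]: expected keys dx, dy, dz, rx, ry, rz, claw
```

View pics/w1.png

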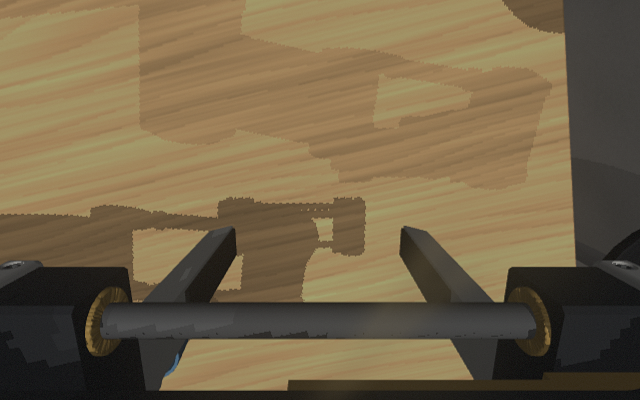

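The creep call was refused because every key is needed. The wrist picture shows only bare bench with the fingers below row 225, so the useful area lies on the -x side of the TCP.

```bash
python3 -m creep '[{"dx":-50,"dy":-25.4,"dz":-5,"rx":0,"ry":0,"rz":0,"claw":1},{"dx":-50,"dy":-25.4,"dz":-5,"rx":0,"ry":0,"rz":0,"claw":1},{"dx":-50,"dy":-25.4,"dz":-5,"rx":0,"ry":0,"rz":0,"claw":1},{"dx":-50,"dy":-25.4,"dz":-5,"rx":0,"ry":0,"rz":0,"claw":1},{"dx":-50,"dy":-25.4,"dz":-5,"rx":0,"ry":0,"rz":0,"claw":1},{"dx":-50,"dy":-25.4,"dz":-5,"rx":0,"ry":0,"rz":0,"claw":1},{"dx":-50,"dy":-25.4,"dz":-5,"rx":0,"ry":0,"rz":0,"claw":1},{"dx":-50,"dy":-25.4,"dz":-5,"rx":0,"ry":0,"rz":0,"claw":1},{"dx":-50,"dy":-25.4,"dz":-5,"rx":0,"ry":0,"rz":0,"claw":1},{"dx":-50,"dy":-25.4,"dz":-5,"rx":0,"ry":0,"rz":0,"claw":1}]' 20
python3 -m creep '[{"dx":0,"dy":0,"dz":0,"rx":0,"ry":0,"rz":0,"claw":1},{"dx":0,"dy":0,"dz":0,"rx":0,"ry":0,"rz":0,"claw":1}]'
cat > look.py <<'E'
import sys
from h import *
s=sense();p,d=grab_frame("wrist");n=sys.argv[1];np.savez(n+".npz",p=p,d=d,pos=s["eef_pos"],rot=s["ee_rot"]);cv2.imwrite(f"pics/{n}.png",p[:,:,::-1])
P=points("wrist",d,s)
for n,(x,y) in dict(s1=(.47,.317),s2=(.496,.198),s3=(.464,.086),h=(.5116,-.21)).items():
    w=P[(np.hypot(P[:,:,0]-x,P[:,:,1]-y)<(.022 if n=="h" else .035))&(d>0)]
    for lo,hi in ((.054,.0605),(.0603,.075)) if n=="h" else ((.035,.041),(.08,.09)):
        q=w[(w[:,2]>lo)&(w[:,2]<hi)]
        if len(q)>15:
            print(n,lo,len(q),q.mean(0).round(4),np.ptp(q,0).round(4),np.round(np.concatenate([np.ravel(x) for x in cv2.minEnclosingCircle(q[:,:2].astype(np.float32))]),4))
E
python3 look.py w2
```

```text
t: 1.2
eef_pos: [0.5127, 0.2386, 0.25]
ee_rot: [-0.357, -3.121, -0.001]
ft_force: [0.9, 0.3, 0.3]
opening: 0.0942
grasp_force: 0.0
t: 1.4
eef_pos: [0.5118, 0.2394, 0.2493]
ee_rot: [-0.361, -3.119, -0.0]
ft_force: [-0.5, -0.2, 0.3]
opening: 0.0943
grasp_force: 0.0
s1 0.035 20 [0.4643 0.3112 0.0376] [0.0225 0.0197 0.0057] [0.467  0.3171 0.0145]
s1 0.08 68 [0.4687 0.3174 0.0874] [0.0255 0.0244 0.0096] [0.4712 0.3218 0.0133]
s2 0.035 22 [0.4863 0.2133 0.038 ] [0.0249 0.0262 0.0059] [0.4912 0.208  0.0173]
s2 0.08 59 [0.4915 0.2067 0.0866] [0.0258 0.0237 0.0099] [0.496  0.2034 0.0131]
s3 0.035 62 [0.4626 0.1072 0.0384] [0.0433 0.0231 0.006 ] [0.4636 0.0927 0.0221]
s3 0.08 131 [0.4632 0.0965 0.0862] [0.0274 0.0256 0.0097] [0.4638 0.0894 0.0143]
```

View pics/w2.png

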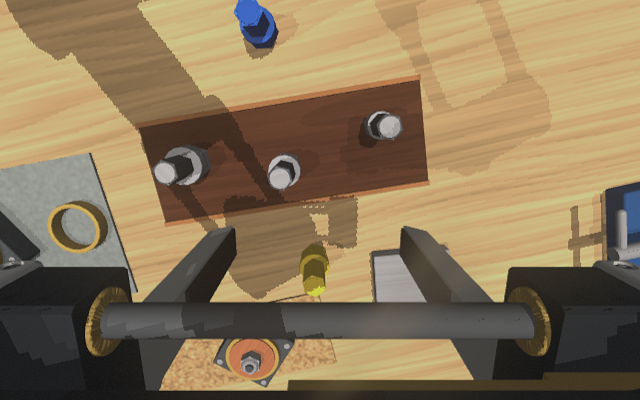

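The wrist view shows socket tops at (391,127) small, (279,176) medium and (165,172) large. Next is the nut on the mat holder.

```bash
python3 -m creep '[{"dx":-16.9,"dy":-42.8,"dz":3,"rx":0,"ry":0,"rz":0,"claw":1},{"dx":-16.9,"dy":-42.8,"dz":3,"rx":0,"ry":0,"rz":0,"claw":1},{"dx":-16.9,"dy":-42.8,"dz":3,"rx":0,"ry":0,"rz":0,"claw":1},{"dx":-16.9,"dy":-42.8,"dz":3,"rx":0,"ry":0,"rz":0,"claw":1},{"dx":-16.9,"dy":-42.8,"dz":3,"rx":0,"ry":0,"rz":0,"claw":1},{"dx":-16.9,"dy":-42.8,"dz":3,"rx":0,"ry":0,"rz":0,"claw":1},{"dx":-16.9,"dy":-42.8,"dz":3,"rx":0,"ry":0,"rz":0,"claw":1},{"dx":-16.9,"dy":-42.8,"dz":3,"rx":0,"ry":0,"rz":0,"claw":1},{"dx":-16.9,"dy":-42.8,"dz":3,"rx":0,"ry":0,"rz":0,"claw":1},{"dx":-16.9,"dy":-42.8,"dz":3,"rx":0,"ry":0,"rz":0,"claw":1}]' 20
python3 -m creep '[{"dx":0,"dy":0,"dz":0,"rx":0,"ry":0,"rz":0,"claw":1},{"dx":0,"dy":0,"dz":0,"rx":0,"ry":0,"rz":0,"claw":1}]'
python3 look.py w3; python3 - <<'E'
from h import *
z=np.load("w3.npz");s=dict(eef_pos=z["pos"],ee_rot=z["rot"]);p,d=z["p"],z["d"]
m,Rw,c=cam("wrist",s);q=Rw.T@(np.array([.5116,-.21,.05])-c);u,v=int(q[0]/q[2]*m["fx"]+m["cx"]),int(q[1]/q[2]*m["fy"]+m["cy"]);print(u,v)
a=p[max(v-70,0):v+70,u-90:u+90];cv2.imwrite("pics/w3c.png",cv2.resize(a,None,fx=4,fy=4,interpolation=2)[:,:,::-1])
E
```

```text
t: 2.45
eef_pos: [0.5796, -0.2178, 0.2189]
ee_rot: [-0.36, -3.12, 0.002]
ft_force: [-0.3, 0.8, 0.6]
opening: 0.094
grasp_force: 0.0
t: 2.65
eef_pos: [0.5792, -0.2124, 0.2199]
ee_rot: [-0.354, -3.121, -0.003]
ft_force: [-0.2, 1.2, -0.6]
opening: 0.0942
grasp_force: 0.0
s3 0.035 146 [0.4744 0.0722 0.038 ] [0.0272 0.0218 0.006 ] [0.4731 0.0776 0.0171]
h 0.054 166 [ 0.5115 -0.2075  0.0595] [0.033  0.0312 0.0031] [ 0.5113 -0.2074  0.017 ]
h 0.0603 656 [ 0.5108 -0.2075  0.0629] [0.0284 0.0301 0.0075] [ 0.5112 -0.2074  0.0164]
304 118
```

View pics/w3c.png

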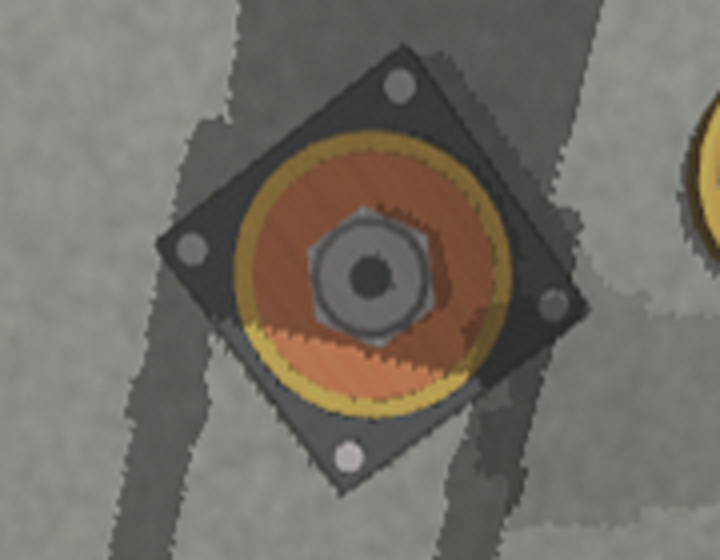

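The crop shows the nut as a hex about 122 px across its flats, against 245 px for the 62 mm disc. That makes it about 30 mm, so the large socket fits. Its top centre is at crop (370,277) and its vertices are at (365,207) and (378,347). Next I'll work out its centre and yaw.

```bash
python3 - <<'E'
from h import *
z=np.load("w3.npz");s=dict(eef_pos=z["pos"],ee_rot=z["rot"])
f=lambda x,y,h:ray("wrist",304-90+x/4,118-70+y/4,h,s)
print("top",f(370,277,.062),"stud",f(370,277,.065))
V=np.array([f(x,y,.0585) for x,y in((365,207),(308,257),(315,318),(378,347),(434,305),(428,235))]);C=V.mean(0);print("c",C)
a=np.degrees(np.arctan2(*(V-C)[:,1::-1].T));print(a.round(1),a%60,np.linalg.norm((V-C)[:,:2],axis=1).round(4))
B=np.array([f(x,y,.036) for x,y in((405,45),(158,243),(343,493),(587,308))]);print("base",B.mean(0),[np.degrees(np.arctan2(*(B[i]-B[i-1])[1::-1])).round(1) for i in range(4)])
# large socket top in w2
z=np.load("w2.npz");s=dict(eef_pos=z["pos"],ee_rot=z["rot"]);p=z["p"]
a=p[110:220,110:240];cv2.imwrite("pics/w2c.png",cv2.resize(a,None,fx=5,fy=5,interpolation=2)[:,:,::-1])
E
```

```text
top [ 0.51100513 -0.20715277  0.062     ] stud [ 0.51100477 -0.20706019  0.065     ]
c [ 0.51145315 -0.20703128  0.0585    ]
[ 171.8 -121.4  -68.9   -7.7   54.7  113.7] [51.76642501 58.64176849 51.11528343 52.32192107 54.68983327 53.65042554] [0.0172 0.0165 0.0171 0.0168 0.0169 0.0175]
base [ 0.51114649 -0.20709029  0.036     ] [np.float64(-156.5), np.float64(-66.2), np.float64(22.7), np.float64(114.2)]
```

View pics/w2c.png

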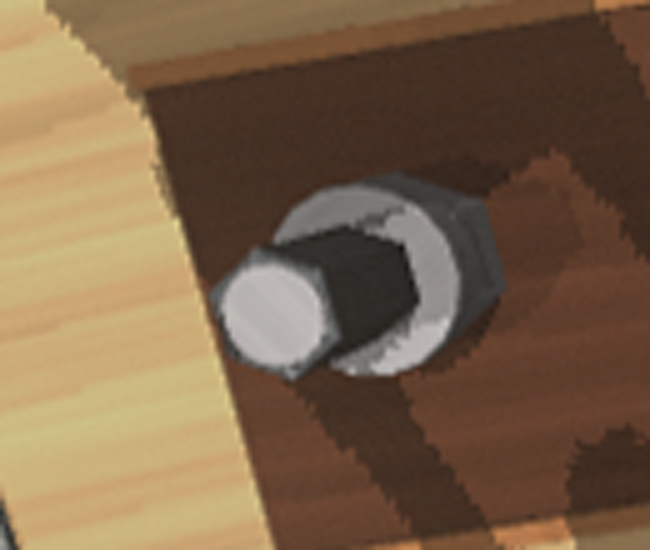

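This is the large socket. Its grip top is at crop (275,315), and the grip's orientation is unclear at this scale, so I'll take a closer view from nearer above.

```bash
python3 -m creep '[{"dx":11.2,"dy":28.2,"dz":0,"rx":0,"ry":0,"rz":0,"claw":1},{"dx":11.2,"dy":28.2,"dz":0,"rx":0,"ry":0,"rz":0,"claw":1},{"dx":11.2,"dy":28.2,"dz":0,"rx":0,"ry":0,"rz":0,"claw":1},{"dx":11.2,"dy":28.2,"dz":0,"rx":0,"ry":0,"rz":0,"claw":1},{"dx":11.2,"dy":28.2,"dz":0,"rx":0,"ry":0,"rz":0,"claw":1},{"dx":11.2,"dy":28.2,"dz":0,"rx":0,"ry":0,"rz":0,"claw":1},{"dx":11.2,"dy":28.2,"dz":0,"rx":0,"ry":0,"rz":0,"claw":1},{"dx":11.2,"dy":28.2,"dz":0,"rx":0,"ry":0,"rz":0,"claw":1}]'
python3 -m creep '[{"dx":0,"dy":0,"dz":0,"rx":0,"ry":0,"rz":0,"claw":1},{"dx":0,"dy":0,"dz":0,"rx":0,"ry":0,"rz":0,"claw":1},{"dx":0,"dy":0,"dz":0,"rx":0,"ry":0,"rz":0,"claw":1},{"dx":0,"dy":0,"dz":0,"rx":0,"ry":0,"rz":0,"claw":1}]'
python3 look.py w4; python3 - <<'E'
from h import *
z=np.load("w4.npz");s=dict(eef_pos=z["pos"],ee_rot=z["rot"]);p,d=z["p"],z["d"]
m,Rw,c=cam("wrist",s);q=Rw.T@(np.array([.464,.088,.07])-c);u,v=int(q[0]/q[2]*m["fx"]+m["cx"]),int(q[1]/q[2]*m["fy"]+m["cy"])
v0,u0=max(v-55,0),u-65;print(u0,v0)
a=p[v0:v0+110,u0:u0+130];cv2.imwrite("pics/w4c.png",cv2.resize(a,None,fx=5,fy=5,interpolation=2)[:,:,::-1])
E
```

```text
t: 3.5
eef_pos: [0.5327, 0.0879, 0.2205]
ee_rot: [0.348, 3.122, 0.0]
ft_force: [0.2, -0.6, -0.2]
opening: 0.0944
grasp_force: 0.0
t: 3.9
eef_pos: [0.5342, 0.084, 0.2198]
ee_rot: [-0.36, -3.121, 0.0]
ft_force: [-0.1, -0.0, -0.6]
opening: 0.0941
grasp_force: 0.0
s1 0.035 112 [0.4706 0.31   0.0381] [0.0312 0.0141 0.0059] [0.4712 0.3187 0.0157]
s1 0.08 273 [0.4704 0.3146 0.0858] [0.0275 0.0266 0.0099] [0.4711 0.3219 0.0143]
s2 0.035 44 [0.493  0.1879 0.0381] [0.0343 0.0155 0.0057] [0.4954 0.196  0.0176]
s2 0.08 127 [0.4939 0.1963 0.0863] [0.0268 0.0249 0.0099] [0.4963 0.2022 0.0136]
s3 0.08 41 [0.4632 0.088  0.0896] [0.024  0.0214 0.001 ] [0.4638 0.0893 0.0123]
h 0.054 264 [ 0.5093 -0.1996  0.0581] [0.0335 0.0332 0.0064] [ 0.5105 -0.2072  0.0174]
h 0.0603 514 [ 0.5107 -0.2055  0.0629] [0.0298 0.0273 0.007 ] [ 0.5115 -0.2061  0.0155]
239 60
```

View pics/w4c.png

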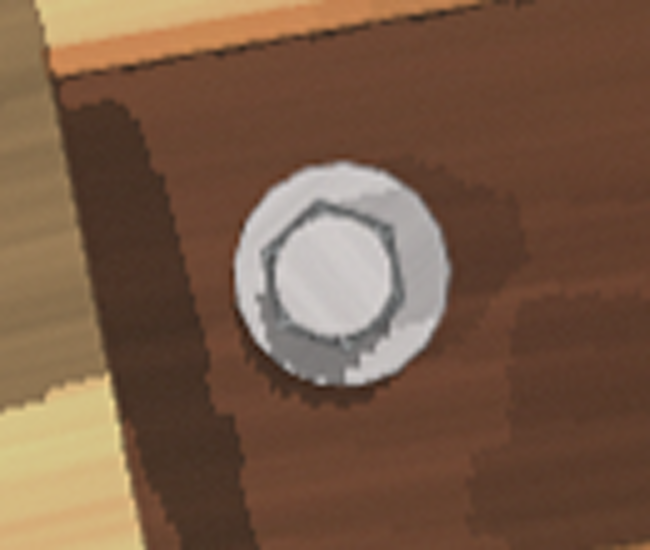

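Viewed from almost directly above, the bright cap circle is centred at crop (333,271) and the grip's hex vertices are at (320,201), (264,253), (345,346), (403,300) and (392,232).

```bash
python3 - <<'E'
from h import *
z=np.load("w4.npz");s=dict(eef_pos=z["pos"],ee_rot=z["rot"])
f=lambda x,y,h:ray("wrist",239+x/5,60+y/5,h,s)
C=f(333,271,.090);print("top",C,"body",f(342,273,.044))
V=np.array([f(x,y,.0885) for x,y in((320,201),(264,253),(275,322),(345,346),(403,300),(392,232))]);print("c",V.mean(0))
V-=V.mean(0)
a=np.degrees(np.arctan2(V[:,1],V[:,0]));print(a.round(1),(a%60).round(1),np.linalg.norm(V[:,:2],axis=1).round(4))
M=R.from_rotvec(sense()["ee_rot"]).as_matrix();print(sense()["eef_pos"],M.round(3))
E
```

```text
top [0.4633138  0.08996242 0.09      ] body [0.46373116 0.09015054 0.044     ]
c [0.46416731 0.08973211 0.0885    ]
[ 176.6 -121.1  -65.9   -3.8   58.4  112.6] [56.6 58.9 54.1 56.2 58.4 52.6] [0.0132 0.0131 0.0134 0.0126 0.0133 0.0131]
[0.53421901 0.08412461 0.21972493] [[-0.974  0.227 -0.   ]
 [ 0.227  0.974  0.   ]
 [ 0.    -0.    -1.   ]]
```

```bash
python3 -m creep '[{"dx":7.0,"dy":-1.04,"dz":6,"rx":0,"ry":0,"rz":-9.4,"claw":1},{"dx":7.0,"dy":-1.04,"dz":6,"rx":0,"ry":0,"rz":-9.4,"claw":1},{"dx":7.0,"dy":-1.04,"dz":6,"rx":0,"ry":0,"rz":-9.4,"claw":1},{"dx":7.0,"dy":-1.04,"dz":6,"rx":0,"ry":0,"rz":-9.4,"claw":1},{"dx":7.0,"dy":-1.04,"dz":6,"rx":0,"ry":0,"rz":-9.4,"claw":1},{"dx":7.0,"dy":-1.04,"dz":6,"rx":0,"ry":0,"rz":-9.4,"claw":1},{"dx":7.0,"dy":-1.04,"dz":6,"rx":0,"ry":0,"rz":-9.4,"claw":1}]'
cat > st.py <<'E'
from h import *
# average noisy readings over a few camera calls
L=[]
for i in range(6): L.append(sense());grab_frame("wrist")
a=lambda k:np.mean([l[k] for l in L],0)
M=R.from_rotvec([l["ee_rot"] for l in L]).mean().as_matrix()
print("pos",a("eef_pos").round(4),"sd",np.std([l["eef_pos"] for l in L],0).round(4),"yaw_y",np.degrees(np.arctan2(M[1,1],M[0,1])).round(2),"z",M[:,2].round(3),"ft",a("ft_force").round(1),a("wrist_torque").round(2),"op",a("opening").round(4),a("grasp_force").round(1),"t",sense()["t"])
E
python3 st.py
```

```text
t: 4.65
eef_pos: [0.4654, 0.0907, 0.1608]
ee_rot: [0.101, 3.137, 0.0]
ft_force: [0.2, -0.8, 0.2]
opening: 0.0938
grasp_force: 0.0
pos [0.4645 0.0907 0.1603] sd [0.0005 0.     0.0003] yaw_y 86.34 z [ 0.001  0.    -1.   ] ft [-0.1  0.2  0.1] [ 0.01  0.   -0.  ] op 0.094 0.0 t 4.95
```

```bash
python3 -m creep '[{"dx":0.08,"dy":-0.08,"dz":3,"rx":0,"ry":0,"rz":0,"claw":1},{"dx":0.08,"dy":-0.08,"dz":6,"rx":0,"ry":0,"rz":0,"claw":1},{"dx":0.08,"dy":-0.08,"dz":8.5,"rx":0,"ry":0,"rz":0,"claw":1},{"dx":0.08,"dy":-0.08,"dz":10,"rx":0,"ry":0,"rz":0,"claw":1},{"dx":0.08,"dy":-0.08,"dz":10.8,"rx":0,"ry":0,"rz":0,"claw":1},{"dx":0.08,"dy":-0.08,"dz":10.8,"rx":0,"ry":0,"rz":0,"claw":1},{"dx":0.08,"dy":-0.08,"dz":10.8,"rx":0,"ry":0,"rz":0,"claw":1}]'
python3 -m creep '[{"dx":0,"dy":0,"dz":0,"rx":0,"ry":0,"rz":0,"claw":0.5},{"dx":0,"dy":0,"dz":0,"rx":0,"ry":0,"rz":0,"claw":0.38},{"dx":0,"dy":0,"dz":0,"rx":0,"ry":0,"rz":0,"claw":0.3},{"dx":0,"dy":0,"dz":0,"rx":0,"ry":0,"rz":0,"claw":0},{"dx":0,"dy":0,"dz":0,"rx":0,"ry":0,"rz":0,"claw":0},{"dx":0,"dy":0,"dz":0,"rx":0,"ry":0,"rz":0,"claw":0},{"dx":0,"dy":0,"dz":0,"rx":0,"ry":0,"rz":0,"claw":0},{"dx":0,"dy":0,"dz":0,"rx":0,"ry":0,"rz":0,"claw":0}]' 40
python3 st.py
```

```text
t: 5.65
eef_pos: [0.4633, 0.0901, 0.0524]
ee_rot: [0.1, 3.139, 0.0]
ft_force: [1.1, 0.3, -0.9]
opening: 0.0941
grasp_force: 0.0
t: 6.45
eef_pos: [0.4626, 0.09, 0.0519]
ee_rot: [-0.1, -3.14, -0.0]
ft_force: [0.7, -1.0, 0.2]
opening: 0.0333
grasp_force: 0.0
pos [0.4626 0.09   0.0518] sd [0. 0. 0.] yaw_y 86.35 z [-0. -0. -1.] ft [ 0.2 -0.5 -0.2] [-0.08  0.02 -0.  ] op 0.0265 20.1 t 6.75
```

```bash
python3 -m creep '[{"dx":0,"dy":0,"dz":0,"rx":0,"ry":0,"rz":0,"claw":0},{"dx":0,"dy":0,"dz":0,"rx":0,"ry":0,"rz":0,"claw":0},{"dx":0,"dy":0,"dz":0,"rx":0,"ry":0,"rz":0,"claw":0}]' 40
python3 -m creep '[{"dx":0,"dy":0,"dz":-1,"rx":0,"ry":0,"rz":0,"claw":0},{"dx":0,"dy":0,"dz":-3,"rx":0,"ry":0,"rz":0,"claw":0},{"dx":0,"dy":0,"dz":-6,"rx":0,"ry":0,"rz":0,"claw":0},{"dx":0,"dy":0,"dz":-9,"rx":0,"ry":0,"rz":0,"claw":0},{"dx":0,"dy":0,"dz":-11,"rx":0,"ry":0,"rz":0,"claw":0},{"dx":0,"dy":0,"dz":-11,"rx":0,"ry":0,"rz":0,"claw":0}]'
python3 st.py
```

```text
t: 7.05
eef_pos: [0.4626, 0.0899, 0.0518]
ee_rot: [-0.1, -3.14, 0.0]
ft_force: [-1.1, 0.0, -1.0]
opening: 0.0237
grasp_force: 40.0
t: 7.65
eef_pos: [0.4648, 0.0903, 0.1651]
ee_rot: [0.1, 3.133, 0.001]
ft_force: [0.2, -0.2, -2.8]
opening: 0.0237
grasp_force: 40.0
pos [0.4625 0.0901 0.162 ] sd [0.0013 0.0001 0.0017] yaw_y 86.35 z [ 0.  0. -1.] ft [-0.1 -0.1 -2.4] [0.02 0.02 0.01] op 0.0237 40.0 t 7.95
```

Gripped on the flats (23.7 mm opening, 40 N). Next I'll carry it over the nut.

```bash
python3 -m creep '[{"dx":-0.9,"dy":-4,"dz":0,"rx":0,"ry":0,"rz":0.5,"claw":0},{"dx":-1.8,"dy":-8,"dz":0,"rx":0,"ry":0,"rz":1,"claw":0},{"dx":-2.7,"dy":-12,"dz":0,"rx":0,"ry":0,"rz":1.5,"claw":0},{"dx":-3.6,"dy":-16,"dz":0,"rx":0,"ry":0,"rz":2,"claw":0},{"dx":-4.5,"dy":-20,"dz":0,"rx":0,"ry":0,"rz":2.65,"claw":0},{"dx":-5.4,"dy":-24,"dz":0,"rx":0,"ry":0,"rz":2.65,"claw":0},{"dx":-6.2,"dy":-27,"dz":0,"rx":0,"ry":0,"rz":2.65,"claw":0},{"dx":-6.63,"dy":-28.8,"dz":0,"rx":0,"ry":0,"rz":2.65,"claw":0},{"dx":-6.63,"dy":-29.36,"dz":0,"rx":0,"ry":0,"rz":2.65,"claw":0},{"dx":-6.63,"dy":-29.36,"dz":0,"rx":0,"ry":0,"rz":2.65,"claw":0}]'
python3 st.py; python3 - <<'E'
from h import *
s=sense();p,d=grab_frame("wrist");np.savez("w5.npz",p=p,d=d,pos=s["eef_pos"],rot=s["ee_rot"])
a=p[120:330,200:440];cv2.imwrite("pics/w5c.png",cv2.resize(a,None,fx=2.8,fy=2.8,interpolation=2)[:,:,::-1])
E
```

```text
t: 8.95
eef_pos: [0.5095, -0.2067, 0.1611]
ee_rot: [-0.174, -3.135, -0.003]
ft_force: [0.2, 0.1, -1.8]
opening: 0.024
grasp_force: 40.0
pos [ 0.5097 -0.2059  0.1616] sd [0.0002 0.0004 0.0003] yaw_y 83.74 z [-0.001  0.001 -1.   ] ft [ 0.   0.1 -1.8] [ 0.01  0.   -0.02] op 0.0238 40.0 t 9.25
```

View pics/w5c.png

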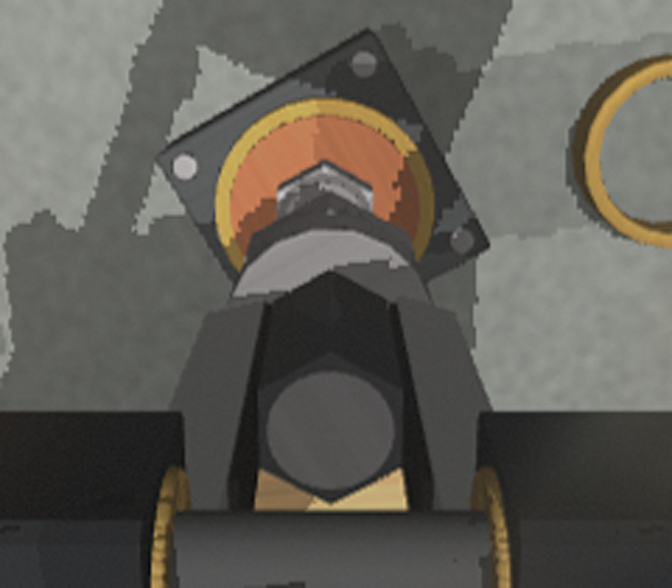

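The view shows the nut's front vertex at crop (322,161) with its flats at columns 278 and 372, lined up in yaw with the socket. The socket's cap centre is at (331,430). Next I'll check the socket and nut offset.

```bash
python3 - <<'E'
from h import *
z=np.load("w5.npz");s=dict(eef_pos=z["pos"],ee_rot=z["rot"]);zt=z["pos"][2]
f=lambda x,y,h:ray("wrist",200+x/2.8,120+y/2.8,h,s)
print("tcp",z["pos"]);print("cap",f(330,430,zt+.038));
print("body L/R mid at widest", (f(233,297,zt-.008)+f(430,297,zt-.008))/2)
v=f(322,161,.0585);print("vertex",v,"-> nut centre",v+.01732*np.array([np.cos(np.radians(-6.3)),np.sin(np.radians(-6.3)),0]))
print("flats mid",(f(278,188,.0585)+f(372,186,.0585))/2)
print("disc vertex holes etc: flats",f(278,188,.0585),f(372,186,.0585))
E
```

```text
tcp [ 0.51001976 -0.20594679  0.16206545]
cap [ 0.51176125 -0.20569209  0.20006545]
body L/R mid at widest [ 0.50430161 -0.20447787  0.15406545]
vertex [ 0.4926196  -0.20584502  0.0585    ] -> nut centre [ 0.509835   -0.20774562  0.0585    ]
flats mid [ 0.5008654  -0.20582767  0.0585    ]
disc vertex holes etc: flats [ 0.49959351 -0.2203667   0.0585    ] [ 0.5021373  -0.19128864  0.0585    ]
```

```bash
python3 -m creep '[{"dx":0,"dy":-0.13,"dz":1,"rx":0,"ry":0,"rz":0,"claw":0},{"dx":0,"dy":-0.13,"dz":2.5,"rx":0,"ry":0,"rz":0,"claw":0},{"dx":0,"dy":-0.13,"dz":3.5,"rx":0,"ry":0,"rz":0,"claw":0},{"dx":0,"dy":-0.13,"dz":4.3,"rx":0,"ry":0,"rz":0,"claw":0},{"dx":0,"dy":-0.13,"dz":4.3,"rx":0,"ry":0,"rz":0,"claw":0},{"dx":0,"dy":-0.13,"dz":4.3,"rx":0,"ry":0,"rz":0,"claw":0}]'
python3 st.py
python3 -m creep '[{"dx":0,"dy":0,"dz":0.2,"rx":0,"ry":0,"rz":0,"claw":0},{"dx":0,"dy":0,"dz":0.4,"rx":0,"ry":0,"rz":0,"claw":0},{"dx":0,"dy":0,"dz":0.6,"rx":0,"ry":0,"rz":0,"claw":0},{"dx":0,"dy":0,"dz":0.8,"rx":0,"ry":0,"rz":0,"claw":0},{"dx":0,"dy":0,"dz":1.0,"rx":0,"ry":0,"rz":0,"claw":0},{"dx":0,"dy":0,"dz":1.1,"rx":0,"ry":0,"rz":0,"claw":0},{"dx":0,"dy":0,"dz":1.1,"rx":0,"ry":0,"rz":0,"claw":0}]'
python3 st.py
```

```text
t: 9.9
eef_pos: [0.5101, -0.2086, 0.1188]
ee_rot: [-0.173, -3.137, -0.0]
ft_force: [-0.0, -1.1, -1.1]
opening: 0.024
grasp_force: 40.0
pos [ 0.5103 -0.2087  0.1192] sd [0.0001 0.0001 0.0002] yaw_y 83.7 z [ 0.001 -0.    -1.   ] ft [-0.3 -0.3 -1.7] [0.02 0.01 0.01] op 0.0238 40.0 t 10.2
t: 10.9
eef_pos: [0.5098, -0.2085, 0.1076]
ee_rot: [-0.173, -3.136, -0.0]
ft_force: [0.1, -0.2, -2.7]
opening: 0.0236
grasp_force: 40.0
pos [ 0.51   -0.2085  0.1078] sd [0.0001 0.     0.0001] yaw_y 83.7 z [ 0.  0. -1.] ft [ 0.  -0.  -2.1] [-0.02  0.    0.  ] op 0.0237 40.0 t 11.2
```

```bash
python3 -m creep '[{"dx":0,"dy":0.11,"dz":0,"rx":0,"ry":0,"rz":0,"claw":0},{"dx":0,"dy":0.11,"dz":0.1,"rx":0,"ry":0,"rz":0,"claw":0},{"dx":0,"dy":0.11,"dz":0.2,"rx":0,"ry":0,"rz":0,"claw":0},{"dx":0,"dy":0.11,"dz":0.3,"rx":0,"ry":0,"rz":0,"claw":0},{"dx":0,"dy":0.11,"dz":0.4,"rx":0,"ry":0,"rz":0,"claw":0},{"dx":0,"dy":0.11,"dz":0.5,"rx":0,"ry":0,"rz":0,"claw":0},{"dx":0,"dy":0.11,"dz":0.5,"rx":0,"ry":0,"rz":0,"claw":0}]'
python3 st.py
```

```text
t: 11.9
eef_pos: [0.51, -0.2074, 0.1026]
ee_rot: [-0.173, -3.137, -0.0]
ft_force: [0.5, 0.2, -1.4]
opening: 0.0237
grasp_force: 40.0
pos [ 0.5101 -0.2074  0.1028] sd [0.0001 0.     0.0001] yaw_y 83.7 z [-0.  0. -1.] ft [-0.  -0.2 -2.1] [ 0.01 -0.   -0.  ] op 0.0239 40.0 t 12.2
```

It is already past the cone with no contact force. I'll push on down to the disc.

```bash
python3 -m creep '[{"dx":0,"dy":0,"dz":0.2,"rx":0,"ry":0,"rz":0,"claw":0},{"dx":0,"dy":0,"dz":0.4,"rx":0,"ry":0,"rz":0,"claw":0},{"dx":0,"dy":0,"dz":0.6,"rx":0,"ry":0,"rz":0,"claw":0},{"dx":0,"dy":0,"dz":0.8,"rx":0,"ry":0,"rz":0,"claw":0},{"dx":0,"dy":0,"dz":0.95,"rx":0,"ry":0,"rz":0,"claw":0},{"dx":0,"dy":0,"dz":1.05,"rx":0,"ry":0,"rz":0,"claw":0},{"dx":0,"dy":0,"dz":1.12,"rx":0,"ry":0,"rz":0,"claw":0},{"dx":0,"dy":0,"dz":1.12,"rx":0,"ry":0,"rz":0,"claw":0}]'
python3 st.py
```

```text
t: 13.0
eef_pos: [0.51, -0.2074, 0.0918]
ee_rot: [-0.173, -3.137, -0.0]
ft_force: [-1.1, 0.3, -1.5]
opening: 0.0241
grasp_force: 40.0
pos [ 0.51   -0.2074  0.0918] sd [0. 0. 0.] yaw_y 83.7 z [ 0.  0. -1.] ft [-0.7  0.4 -0.4] [0.11 0.15 0.  ] op 0.0238 40.0 t 13.3
```

```bash
python3 -m creep '[{"dx":0,"dy":0,"dz":0.05,"rx":0,"ry":0,"rz":0,"claw":0},{"dx":0,"dy":0,"dz":0.1,"rx":0,"ry":0,"rz":0,"claw":0},{"dx":0,"dy":0,"dz":0.1,"rx":0,"ry":0,"rz":0,"claw":0},{"dx":0,"dy":0,"dz":0.1,"rx":0,"ry":0,"rz":0,"claw":0}]'
python3 st.py; python3 - <<'E'
from h import *
p,d=grab_frame("side");a=p[80:280,230:450];cv2.imwrite("pics/side9.png",cv2.resize(a,None,fx=2.7,fy=2.7,interpolation=2)[:,:,::-1])
E
```

```text
t: 13.7
eef_pos: [0.5101, -0.2074, 0.0918]
ee_rot: [0.173, 3.136, -0.0]
ft_force: [-2.2, 1.9, 7.1]
opening: 0.0234
grasp_force: 40.0
pos [ 0.5101 -0.2074  0.0918] sd [0. 0. 0.] yaw_y 83.7 z [ 0. -0. -1.] ft [-2.1  1.2  7.2] [ 0.33  0.56 -0.  ] op 0.0237 40.0 t 14.0
```

View pics/side9.png

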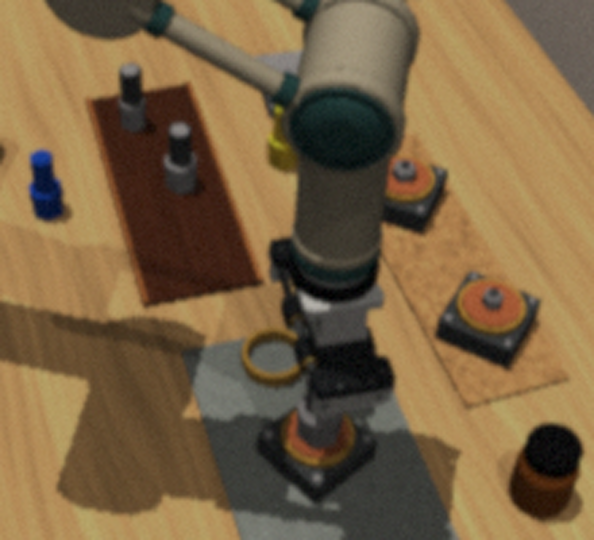

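The side view shows the socket seated on the mat holder at (320,430), with the other two standing upright on the tray at (130,95) and (180,160). The hard stop at z=0.0918 with about 9 N of push confirms it is fully down.

```bash
python3 -c "from station import *; print(sign_off())"
```

```text
the job is handed in; nothing more can be done
None
```

I chose the large socket (the nut measured about 30 mm across flats), and it is fully seated on the nut and still gripped at 40 N; the other two stand upright on the tray, and the job was handed in at about 14 s.

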